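# Clamp a paint pot in the bench shaker

## Robot

A 6-joint arm with a two-finger parallel gripper is mounted at the origin on the work surface. World frame = base frame: x ahead of the robot, y to its left, z up, the work surface at z = 0. Lengths are in m, angles in rad, forces in N, time in s.
With the tool pointing down it reaches from about 0.35 to 0.875 m from the base axis. Payload 15.5 kg.
Tool frame: the origin (TCP) lies at the very end of the fingers, on their centre line; the grasp point (between the pads) lies 19 mm behind it; z points along the fingers, y is the line along which they close (so a half turn about z gives the same grasp; the last joint's range is limited). The gripper opens to 85 mm and grips with 20 to 120 N. Pads are 22 mm wide; open, the fingers measure 114 mm over their backs; the gripper's body (76 mm by 85 mm) begins 54 mm behind the grasp point. The pads swing forward as they close: fully open they stand 13 mm farther back than shut.
Start: joints at [1.139, 0.494, 1.345, -0, 1.302, -0.096], TCP at [0.206, 0.59, 0.231] pointing down, gripper open.
Joint ranges: [-2.91, 2.91], [-0.82, 2.16], [0.22, 2.67], [-1.22, 4.37], [0.12, 2.79], [-3.08, 3.08]. Speed limits (rad/s): [1.89, 1.89, 2.57, 3.01, 3.01, 3.01].

## Interface

Orientations are given as a unit quaternion [w, x, y, z].
In Python, from plant import status, optics, job_done gives the robot as it stands. The module is installed in compiled form; this text tells all that it offers.
- The arm moves only by the tool step_arm, never from a script. Its argument "deltas" is one flat list of numbers, 5 for each row, row after row: the shift along the tool's x, y, z in mm, then the turn about the tool's z in rad, then the closure, from -1 (fully open) to 1 (shut). A call has exactly 10 rows; each row is the pose to reach, as a shift and turn from the pose commanded when the call began, along the tool's axes at that moment; what a row does not reach only later rows make up. A row lasts 1/8 s, in which the tool goes at most 62.5 mm and 10.7 degrees, less where a joint would pass 70% of its speed; a pose out of reach is approached as far as the arm can. A call with a gripper value outside its range is refused whole. The fingers move at their own pace and stop on an object; "force" is the grip in N (left out, the last holds). Time passes only in rows, so rows that repeat a pose let the fingers close, or fill a call up. It gives the time, the measured TCP pose, the force, the opening and the grip force at its end, in the units of the state.
- status.get_obs(): the state, without advancing time (a new reading comes with each control period).
- optics.snapshot(name): name is "scene" or "side" or "wrist"; returns (picture, depth): 480x640x3 uint8, red, green, blue; 480x640 float32, m along the optical axis (not along the pixel's ray), 0 where there is no reading.
- optics.calibration(name): a dict with "vertical_fov" (degrees; the focal length in pixels is half the picture's height over the tangent of half this angle, whatever the lens; pixels are square), "cx", "cy" (the principal point, pixels), "position" and "attitude" of the camera in the world. Camera axes: x right, y up, looking along -z (the intrinsics and any distortion apply to the point x, -y, -z); pixel columns grow to the right and rows downward; lengths in m; the calibration is good to about 2 mm. A picture is of the moment at which its call begins: read the wrist's pose just before it. calibration takes no time and is no camera call; for the wrist camera it gives the pose at the moment of the call.
- job_done(): hands the job in; it is judged then, once.
The state is a dict: "t": time; "joints": joint angles; "dq": joint speeds; "joint_torque": joint torques, N m; "tool_pos": TCP position; "tcp_rot": TCP orientation; "force": force on the tool from outside, world axes, zero at the start; "moment": the same for the moment, N m; "gripper_width": finger opening in m; "grasp_force": force on a finger pad.
Only numpy, scipy, OpenCV 4.12 (cv2) and the standard library are available. Lean on these libraries where they do the work, as an engineer would, in place of code of your own. Each camera call takes 0.05 s, during which the arm holds its last target. There are 200 camera calls.

## Task

Stand the yellow paint pot upright in the middle of the shaker's round black rubber pad and let go of it, then swing the blue clamp arm over it as far as it goes, and screw the black knurled knob clockwise until it stops tight, so that the pot is held down for shaking. Leave the red and blue pots and the green tube where they stand.

Things in the scene. Friction and masses are not known exactly. Their poses are not given: they have to be found in the camera images.
- pot_yellow: the pot to clamp: yellow plastic paint pot with a yellow lid and a white paper band, standing loose on the table, 60 mm diameter, 80 mm high, straight round sides, about 0.18 to 0.37 kg; origin at the centre of its underside, z up. The three pots may stand in any order.
- pot_red: bystander: the same pot in red, 60 mm diameter, 80 mm high, straight round sides, about 0.18 to 0.37 kg; origin at the centre of its underside, z up
- pot_blue: bystander: the same pot in blue, 60 mm diameter, 80 mm high, straight round sides, about 0.18 to 0.37 kg; origin at the centre of its underside, z up
- tube_green: bystander: green paint tube standing on its black cap, 40 mm wide, 127 mm high; origin at the centre of its underside
- pad_center (a point): centre of the top face of the round black rubber pad (72 mm diameter, top 66 mm above the table) on the grey bench shaker, which is fixed and whose place and yaw vary; the pot stands here. z up; the arm's post lies 120 mm from here towards this point's -y. The grey housing is 60 mm high and spans x from -95 to +95 mm and y from -220 to +100 mm in this frame.
- post_top (a point): top of the blue hub on the upright steel post of the shaker, on the vertical pivot axis of the blue clamp arm, 198 mm above the table; axes as pad_center
- clamp_arm (a joint): angle of the blue clamp arm (bar 26 mm wide, 20 mm thick, top 190 mm above the table) about the post, rad: 0 = at its stop with the spindle exactly over the pad centre (closed); grows as it swings away clockwise seen from above, towards the shaker's +x side; to 1.7. Close it by swinging counter-clockwise from above. It stays where it is left (about 0.4 N m of friction, some 3.5 N at the knob). It may be pushed, or pulled along by the knob.
- knob_grip (a point): on the axis of the black knurled round knob at the free end of the clamp arm, 120 mm from the post axis, at a good height to grip. The knob is 50 mm in diameter and 40 mm high; this point lies 27 mm above its underside and 13 mm below its top. It is carried by the arm and turns and sinks with the knob: 232 mm above the table at knob angle 0, 220 mm when tight. The knob's underside is 15 mm above the bar at angle 0 and 3 mm when tight.
- clamp_knob (a joint): angle of the knob relative to the arm, rad: 0 = fully unscrewed, grows as it is screwed down, clockwise seen from above; it starts somewhere from 0.4 to 1.2 and stops hard at 4.8, tight. It sinks 16 mm per full turn; the foot meets the lid of a pot on the pad at about 3.0. About 0.1 N m is needed to turn it; it stays where it is left.
- clamp_foot: round rubber foot at the spindle's lower end, 40 mm diameter, 12 mm thick, spring-loaded (3 N/mm, 3 N preload); origin at the centre of its underside. It clears a pot on the pad by at least 4 mm at the start and presses on the lid with about 15 N when the knob is at its stop.

How it is judged:
By the outcome, as a careful person would: the job done as asked, in the order asked, and still so for the second after the job is handed in, with the robot touching nothing.
It also fails if it takes over 66 s, if anything falls off the work surface, if the arm or the gripper's body presses on something with over 40 N, if the wrist force passes 120 N, or if a joint passes its speed limit or range.

## Working session

There is one attempt and no reset: what is moved stays moved. The work goes in short steps, Python scripts to look and compute and a tool call to move; the robot and the scene stay as the last step left them, time stands still between calls to the robot, and variables do not carry over. Pictures are saved under pics/ and viewed, at most 10 in all, crops included, and the job is handed in when it is done.

Besides the shell and the picture viewer there is one more tool, called after ">>>" by a JSON object that holds its "api" and its "payload", one argument or row to a line. step_arm: Moves the arm, as the interface text tells. Its arguments: {"type":"object","properties":{"deltas":{"type":"array","items":{"type":"number"}},"force":{"type":"number"}},"required":["deltas"]}

```bash
mkdir -p pics; cat > h.py <<'E'
import numpy as np, cv2
from scipy.spatial.transform import Rotation as R
from plant import status, optics, job_done
def cal(n):
    c=optics.calibration(n); c['f']=240/np.tan(np.radians(c['vertical_fov'])/2)
    q=np.array(c['attitude']); c['R']=R.from_quat(q[[1,2,3,0]]).as_matrix() if q.size==4 else q
    return c
def pts(d,c):
    v,u=np.mgrid[:480,:640]
    P=np.stack([(u-c['cx'])/c['f']*d,-(v-c['cy'])/c['f']*d,-d],-1)
    return P@c['R'].T+np.array(c['position'])
def snap(n,tag):
    c=cal(n); p,d=optics.snapshot(n)
    cv2.imwrite(f'pics/{tag}.png',p[:,:,::-1]); np.savez(f'{tag}.npz',p=p,d=d,P=pts(d,c))
    return c,p,d
E
python3 - <<'E'
from h import *
for n in('scene','side'):
    c,p,d=snap(n,n); print({k:v for k,v in c.items()})
o=status.get_obs(); print(o)
E
```

```text
{'vertical_fov': 46.108459327516336, 'cx': 322.76861862655494, 'cy': 238.59001408979586, 'position': array([1.14049786, 0.01981948, 1.08701834]), 'attitude': array([0.7133651 , 0.20287178, 0.17444861, 0.64770438]), 'f': np.float64(563.9199921811901), 'R': array([[ 0.10009344, -0.853318  ,  0.51169298],
       [ 0.99488079,  0.07864416, -0.06346103],
       [ 0.01391078,  0.51542555,  0.85682145]])}
{'vertical_fov': 57.141061903469115, 'cx': 317.6402562281699, 'cy': 243.05480168091498, 'position': array([ 0.36384325, -0.48367824,  0.77863967]), 'attitude': array([ 0.91103055,  0.37073913, -0.06706035, -0.16756711]), 'f': np.float64(440.73034217065964), 'R': array([[ 0.93484834,  0.25559373, -0.24643543],
       [-0.35504131,  0.66894752, -0.65303513],
       [-0.00205932,  0.69798357,  0.71611081]])}
{'t': 0.1, 'joints': array([ 1.13947800e+00,  4.94132316e-01,  1.34605256e+00, -3.43381686e-06,
        1.30249745e+00, -9.55047994e-02]), 'dq': array([-0.00078915, -0.00075976, -0.0022236 ,  0.0001038 ,  0.00043637,
        0.00077345]), 'joint_torque': array([ 3.99505516e-03, -8.83592820e+01, -3.84562826e+01,  4.41053351e-05,
        5.22967675e-03, -2.07357323e-05]), 'tool_pos': array([0.20582955, 0.58980159, 0.2307585 ]), 'tcp_rot': array([-1.40263823e-04,  1.67118444e-01,  9.85936676e-01, -5.26473284e-04]), 'force': array([ 0.53261195, -0.23098356,  0.41586537]), 'moment': array([-0.02863094, -0.01872143,  0.04454802]), 'grasp_force': 0.0, 'gripper_width': 0.08565867274277113}
```

View pics/scene.png

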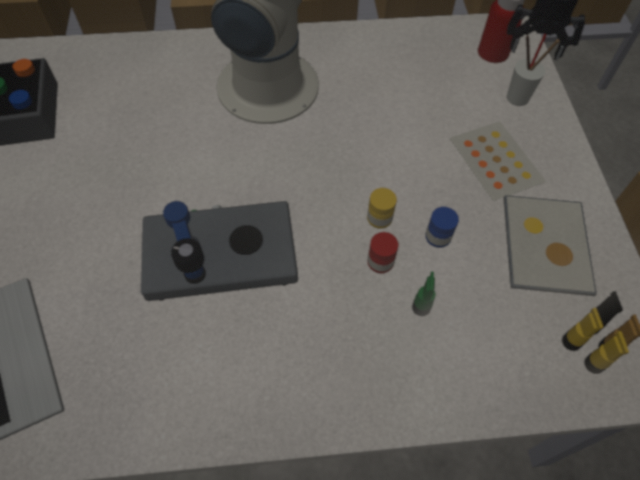

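View pics/side.png

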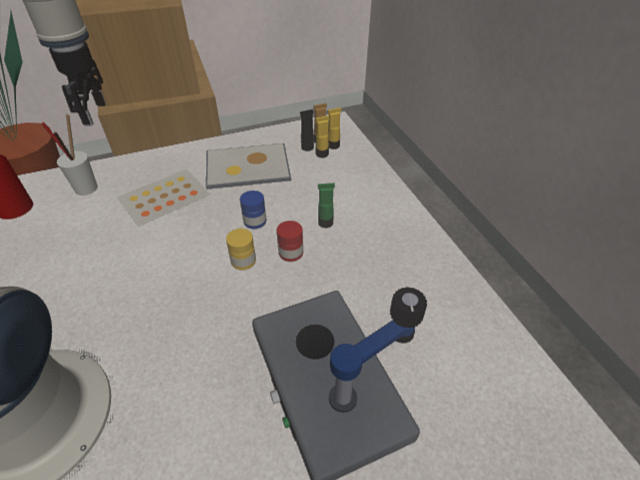

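The scene view shows the yellow lid at (382,198), red at (383,245), blue at (443,219), the tube at (427,290), the pad at (246,240), the hub at (177,211) and the knob at (187,255). The side view shows the pad at (315,341), the hub at (347,360) and the knob at (408,306).

```bash
python3 - <<'E'
from h import *
def mid(z,uv,m,lo,hi,r=60):
    P=z['P'];v,u=np.mgrid[:480,:640]
    k=m&(z['d']>0)&(np.hypot(u-uv[0],v-uv[1])<r)&(P[...,2]>lo)&(P[...,2]<hi)
    q=P[k][:,:2].astype(np.float32)
    (c,rad)=cv2.minEnclosingCircle(q) if len(q)>5 else ((0,0),0)
    return len(q),np.round(c,4),round(rad,4),np.round(q.mean(0),4),np.round(np.median(P[k][:,2]),4)
for n,px in(('scene',dict(y=(382,198),r=(383,245),b=(443,219),g=(427,290),pad=(246,240),hub=(177,211),knob=(187,255))),('side',dict(y=(240,240),r=(290,233),b=(253,203),g=(326,200),pad=(315,341),hub=(347,360),knob=(408,306)))):
    z=np.load(n+'.npz'); p=z['p'].astype(int); s=p.max(-1)-p.min(-1)
    al=np.ones(s.shape,bool)
    for k,lo,hi in(('y',.074,.09),('r',.074,.09),('b',.074,.09),('g',.02,.14)):print(n,k,mid(z,px[k],al,lo,hi,22))
    print(n,'pad',mid(z,px['pad'],(p.max(-1)<30),.05,.08,30))
    print(n,'hub',mid(z,px['hub'],al,.192,.206,25))
    print(n,'knob',mid(z,px['knob'],al,.215,.26,30))
    print('cam px',{k:p[v[1],v[0]].tolist() for k,v in px.items()})
    k=(z['P'][...,2]>.05)&(z['P'][...,2]<.07)&(s<30)&(z['d']>0)
    lab,L=cv2.connectedComponents(k.astype(np.uint8))[:2]
    l=L[px['pad'][1],px['pad'][0]]; 
    print('housing',cv2.minAreaRect(z['P'][L==l][:,:2].astype(np.float32)) if l else None)
E
```

```text
scene y (502, array([0.4487, 0.2357]), 0.0312, array([0.4499, 0.2346], dtype=float32), np.float64(0.0794))
scene r (578, array([0.5625, 0.2205]), 0.0311, array([0.5634, 0.2192], dtype=float32), np.float64(0.0794))
scene b (531, array([0.5112, 0.3599]), 0.0314, array([0.5118, 0.3584], dtype=float32), np.float64(0.0792))
scene g (565, array([0.6786, 0.2864]), 0.0213, array([0.6855, 0.2831], dtype=float32), np.float64(0.0709))
scene pad (10, array([ 0.5261, -0.0758]), 0.0281, array([ 0.5322, -0.0776], dtype=float32), np.float64(0.0652))
scene hub (457, array([ 0.5367, -0.1798]), 0.0409, array([ 0.525 , -0.1857], dtype=float32), np.float64(0.1976))
scene knob (832, array([ 0.6386, -0.1554]), 0.0277, array([ 0.6431, -0.1535], dtype=float32), np.float64(0.2425))
cam px {'y': [122, 104, 45], 'r': [97, 37, 35], 'b': [38, 52, 86], 'g': [42, 65, 45], 'pad': [31, 31, 30], 'hub': [37, 47, 72], 'knob': [68, 68, 70]}
housing ((0.5198711156845093, -0.12746207416057587), (0.19166511297225952, 0.3203730285167694), 2.4166085720062256)
side y (423, array([0.4453, 0.2339]), 0.031, array([0.445 , 0.2314]
[... 387 characters left out ...]
array([nan, nan], dtype=float32), np.float64(nan))
side hub (766, array([ 0.5219, -0.1873]), 0.0267, array([ 0.5184, -0.1893], dtype=float32), np.float64(0.1971))
side knob (1072, array([ 0.6351, -0.1566]), 0.027, array([ 0.6304, -0.1619], dtype=float32), np.float64(0.242))
cam px {'y': [169, 143, 70], 'r': [133, 57, 54], 'b': [58, 73, 120], 'g': [57, 85, 61], 'pad': [42, 41, 42], 'hub': [41, 56, 96], 'knob': [54, 52, 52]}
housing ((0.5157776474952698, -0.12830641865730286), (0.19122998416423798, 0.3195406198501587), 2.559983730316162)<stdin>:7: RuntimeWarning: Mean of empty slice.
  ret = um.true_divide(
  return _methods._mean(a, axis=axis, dtype=dtype,
  ret = ret.dtype.type(ret / rcount)
```

>>> {"api": "step_arm", "payload": {
  "deltas": [-35,-26,0,0,-1,-85,-63,0,0,-1,-135,-100,0,0,-1,-185,-137,0,0,-1,-235,-174,5,0,-1,-285,-211,10,0,-1,-325,-241,20,0,-1,-344,-256,30,0,-1,-344,-256,30,0,-1,-344,-256,30,0,-1],
  "force": 40
}}

```text
t: 1.35
tool_pos: [0.4461, 0.2354, 0.2014]
tcp_rot: [-0.0, 0.167, 0.986, 0.0]
force: [0.4, -0.6, 0.7]
gripper_width: 0.0853
grasp_force: 0.0
```

```bash
python3 - <<'E'
from h import *
o=status.get_obs();print(o['tool_pos'],o['joints'],o['force'])
c,p,d=snap('wrist','w1');print(c['position'],c['f'],c['R'])
P=np.load('w1.npz')['P'];k=(P[...,2]>.074)&(P[...,2]<.086)&(d>0)
n,L,st,ce=cv2.connectedComponentsWithStats(k.astype(np.uint8))
for i in range(1,n):
    if st[i][4]>300: print(st[i],cv2.minEnclosingCircle(P[L==i][:,:2].astype(np.float32)),np.median(P[L==i][:,2]))
E
```

```text
[0.44610113 0.23543432 0.20135713] [ 3.67033082e-01  3.60898698e-01  1.67676246e+00  2.37493954e-04
  1.10411790e+00 -8.68025366e-01] [ 0.42361058 -0.63034028  0.70026668]
[0.38509327 0.25578118 0.34297829] 400.618583631378 [[ 3.28671901e-01 -9.12126632e-01 -2.44948544e-01]
 [ 9.44444159e-01  3.17455267e-01  8.51315685e-02]
 [ 1.09434677e-04 -2.59320576e-01  9.65791296e-01]]
[ 276  181   88   85 5803] ((0.44678622484207153, 0.23397904634475708), 0.0300025325268507) 0.07895777506107204
[ 472  206   90   84 5692] ((0.5084363222122192, 0.35796093940734863), 0.030531568452715874) 0.07895523229921542
[ 311  332   79   72 4451] ((0.5605142712593079, 0.21898208558559418), 0.030395446345210075) 0.0789823243111974
```

>>> {"api": "step_arm", "payload": {
  "deltas": [-1,-1,40,0,-1,-1,-1,90,0,-1,-1,-1,135,0,-1,-1,-1,160,0,-1,-1,-1,170,0,-1,-1,-1,170,0,0.5,-1,-1,170,0,1,-1,-1,170,0,1,-1,-1,170,0,1,-1,-1,170,0,1],
  "force": 40
}}

```text
t: 2.65
tool_pos: [0.4475, 0.2342, 0.0324]
tcp_rot: [0.001, 0.167, 0.986, 0.001]
force: [-2.2, 2.7, 10.3]
gripper_width: 0.0594
grasp_force: 44.1
```

>>> {"api": "step_arm", "payload": {
  "deltas": [0,0,-30,0,1,0,0,-75,0,1,-15,-20,-110,0,1,-45,-55,-120,0,1,-80,-100,-120,0,1,-110,-135,-120,0,1,-124,-152,-120,0,1,-124,-152,-120,0,1,-124,-152,-120,0,1,-124,-152,-120,0,1]
}}

```text
t: 3.9
tool_pos: [0.5136, 0.0502, 0.1514]
tcp_rot: [-0.0, 0.167, 0.986, 0.0]
force: [0.9, -0.5, -2.1]
gripper_width: 0.0591
grasp_force: 44.9
```

```bash
python3 - <<'E'
from h import *
o=status.get_obs();print(o['tool_pos'],o['force'],o['gripper_width'])
c,p,d=snap('wrist','w2');P=np.load('w2.npz')['P']
u=p.max(-1)
k=(P[...,2]>.05)&(P[...,2]<.075)&(d>0)&(P[...,1]<.0)
print(np.percentile(u[k],[2,10,50,90]))
for thr in (35,45,55):
    m=(k&(u<thr)).astype(np.uint8); n,L,st,ce=cv2.connectedComponentsWithStats(m)
    for i in range(1,n):
        if st[i][4]>500: print(thr,st[i],cv2.minEnclosingCircle(P[L==i][:,:2].astype(np.float32)),np.median(P[L==i][:,2]))
m=k&(P[...,2]>.063);q=P[m][:,:2].astype(np.float32);print('z>63',len(q),cv2.minEnclosingCircle(q) if len(q) else 0)
E
```

```text
[0.51363108 0.05018892 0.15141833] [ 0.944866   -0.4569872  -2.13374391] 0.059128429397552744
[ 38.  43. 122. 128.]
45 [  87  263   92   89 5402] ((0.5191405415534973, -0.07269416749477386), 0.031143296509981155) 0.0650224107991215
55 [  84  245  117  107 8723] ((0.5159156322479248, -0.0680074468255043), 0.03633194416761398) 0.06498847385182868
z>63 9344 ((0.5269743204116821, -0.10752101242542267), 0.07710245251655579)
```

View pics/w2.png

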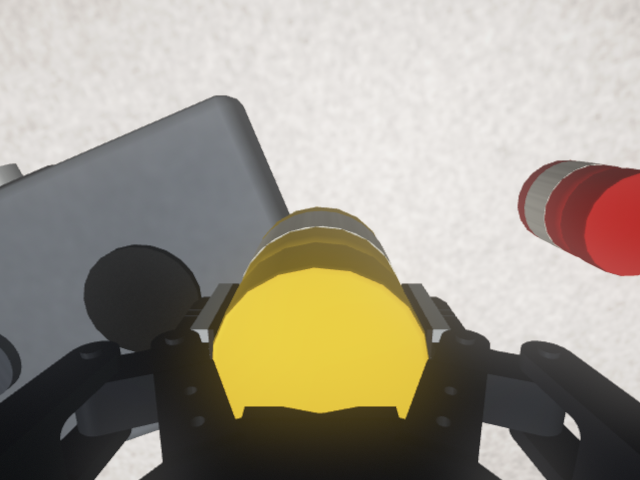

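The wrist view shows the pot upright in the grip and the pad's centre at (141,298), at about (0.5155, -0.068), which matches the housing fit.

>>> {"api": "step_arm", "payload": {
  "deltas": [-10,-25,0,0,1,-25,-65,0,0,1,-36,-98,0,0,1,-41,-111,10,0,1,-41,-111,30,0,1,-41,-111,45,0,1,-41,-111,50,0,1,-41,-111,52,0,1,-41,-111,53,0,1,-41,-111,53,0,1]
}}

```text
t: 5.2
tool_pos: [0.5163, -0.0689, 0.0986]
tcp_rot: [0.0, 0.167, 0.986, -0.0]
force: [-0.4, -0.0, -3.7]
gripper_width: 0.0594
grasp_force: 44.9
```

>>> {"api": "step_arm", "payload": {
  "deltas": [0,0,0.5,0,1,0,0,0.5,0,1,0,0,1,0,1,0,0,1,0,1,0,0,1,0,1,0,0,1,0,1,0,0,1,0,1,0,0,1,0,1,0,0,1,0,1,0,0,1,0,1]
}}

```text
t: 6.45
tool_pos: [0.5164, -0.069, 0.0984]
tcp_rot: [0.001, 0.167, 0.986, -0.0]
force: [-4.2, 1.9, 16.9]
gripper_width: 0.0594
grasp_force: 46.9
```

>>> {"api": "step_arm", "payload": {
  "deltas": [0,0,-0.5,0,0.5,0,0,-0.5,0,0,0,0,-0.5,0,-1,0,0,-0.5,0,-1,0,0,-0.5,0,-1,0,0,-25,0,-1,0,0,-70,0,-1,0,0,-120,0,-1,0,0,-170,0,-1,0,0,-200,0,-1]
}}

```text
t: 7.7
tool_pos: [0.5165, -0.069, 0.2998]
tcp_rot: [0.001, 0.167, 0.986, -0.0]
force: [-0.8, -0.5, 0.1]
gripper_width: 0.0856
grasp_force: 0.0
```

```bash
python3 - <<'E'
from h import *
o=status.get_obs();print(o['tool_pos'],o['joints'],o['force'],o['gripper_width'])
c,p,d=snap('wrist','w3');P=np.load('w3.npz')['P']
def top(P,d,lo,hi,mn=200):
    k=(P[...,2]>lo)&(P[...,2]<hi)&(d>0)
    n,L,st,ce=cv2.connectedComponentsWithStats(k.astype(np.uint8))
    for i in range(1,n):
        if st[i][4]>mn: print(st[i],cv2.minEnclosingCircle(P[L==i][:,:2].astype(np.float32)),np.median(P[L==i][:,2]))
top(P,d,.135,.155);print('knob');top(P,d,.23,.26);print('hub');top(P,d,.194,.204)
E
```

```text
[ 0.5165247  -0.06902577  0.2998096 ] [-2.47446609e-01  2.80419240e-01  1.49906402e+00 -3.46439449e-05
  1.35944072e+00 -1.48245271e+00] [-0.75693991 -0.46343961  0.11977458] 0.08558378473028916
[ 281  171   78   78 4758] ((0.5155434608459473, -0.069944366812706), 0.029985979199409485) 0.14491557495774446
[174 247  27  24 204] ((0.5189605355262756, -0.18413953483104706), 0.013229602947831154) 0.14096209942705326
knob
hub
[ 118  259   72   62 2766] ((0.5204089283943176, -0.18810191750526428), 0.024170974269509315) 0.19690495397983004
```

View pics/w3.png

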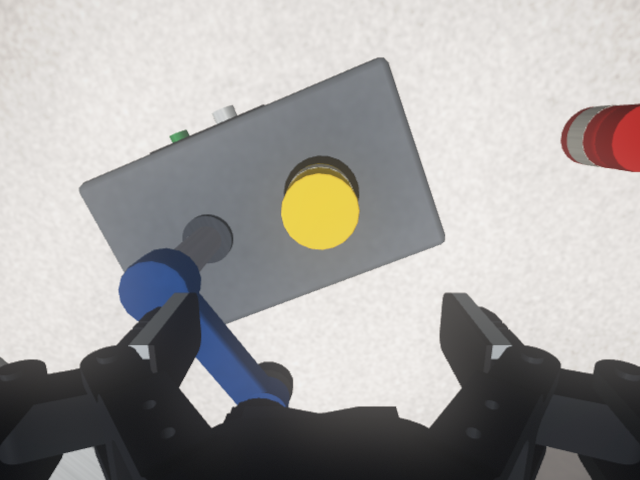

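The yellow pot stands upright and free on the pad, with its lid at (320,211) within 2 mm of centre. The hub is at (160,285) and the bar runs down to (255,400). The knob is hidden by the gripper body, so I use its corrected position (0.6365, -0.157), which is 120 mm from the hub as it should be.

>>> {"api": "step_arm", "payload": {
  "deltas": [-25,-8,0,0,-1,-70,-21,0,0,-1,-115,-35,0,0,-1,-142,-44,10,0,-1,-142,-44,45,0,-1,-142,-44,75,0,-1,-142,-44,88,0,-1,-142,-44,90,0,-1,-142,-44,90,0,-1,-142,-44,90,0,-1]
}}

```text
t: 9.0
tool_pos: [0.6362, -0.1574, 0.2084]
tcp_rot: [0.001, 0.167, 0.986, -0.0]
force: [0.9, 0.4, 0.1]
gripper_width: 0.0856
grasp_force: 0.0
```

>>> {"api": "step_arm", "payload": {
  "deltas": [0,0,0,0,0,0,0,0,0,0.5,0,0,0,0,1,0,0,0,0,1,0,0,0,0,1,0,0,0,0,1,0,0,0,0,1,0,0,0,0,1,0,0,0,0,1,0,0,0,0,1],
  "force": 40
}}

```text
t: 10.25
tool_pos: [0.6361, -0.1573, 0.2078]
tcp_rot: [0.001, 0.167, 0.986, -0.0]
force: [1.3, 1.9, 5.5]
gripper_width: 0.0487
grasp_force: 41.0
```

```bash
python3 - <<'E'
from h import *
o=status.get_obs();print(o['tool_pos'],o['tcp_rot'],o['joints'],o['force'],o['moment'],o['gripper_width'],o['grasp_force'])
R0=R.from_quat(np.r_[o['tcp_rot'][1:],o['tcp_rot'][0]]).as_matrix()
post=np.array([.5204,-.1881]); k=o['tool_pos'][:2]-post
print('r',np.hypot(*k),'ang',np.degrees(np.arctan2(k[1],k[0])))
a=np.arctan2(k[1],k[0]); tot=np.radians(92.5)-a
r=.120
for t in np.linspace(0,tot,11):
    w=post+r*np.array([np.cos(a+t),np.sin(a+t)])
    w0=post+r*np.array([np.cos(a),np.sin(a)])
    s=R0[:2,:2].T@(w-w0)*1000
    print(np.round(s,1),round(-t,3))
E
```

```text
[ 0.63613043 -0.15726741  0.20776154] [ 5.88794120e-04  1.67098821e-01  9.85939976e-01 -1.15239749e-05] [-3.33532416e-01  5.57300878e-01  1.29496510e+00  1.78522545e-04
  1.28816141e+00 -1.56860561e+00] [1.28618294 1.91576635 5.4678717 ] [ 0.18631012 -0.14544079 -0.05385421] 0.048721374857533854 40.98000884056091
r 0.11976719128350989 ang 14.918077393995379
[0. 0.] -0.0
[10.  12.8] -0.135
[21.6 24.1] -0.271
[34.7 33.8] -0.406
[48.9 41.5] -0.542
[64.1 47.3] -0.677
[79.9 51.1] -0.812
[96.1 52.6] -0.948
[112.3  51.9] -1.083
[128.3  49.1] -1.219
[143.7  44.1] -1.354
```

>>> {"api": "step_arm", "payload": {
  "deltas": [10,12.8,0,-0.135,1,21.6,24.1,0,-0.271,1,34.7,33.8,0,-0.406,1,48.9,41.5,0,-0.542,1,64.1,47.3,0,-0.677,1,79.9,51.1,0,-0.812,1,96.1,52.6,0,-0.948,1,112.3,51.9,0,-1.083,1,128.3,49.1,0,-1.219,1,143.7,44.1,0,-1.354,1]
}}

```text
t: 11.5
tool_pos: [0.515, -0.0678, 0.2078]
tcp_rot: [0.001, -0.489, 0.872, -0.0]
force: [4.2, 3.6, 4.8]
gripper_width: 0.0489
grasp_force: 41.0
```

```bash
python3 - <<'E'
from h import *
o=status.get_obs();print(o['tool_pos'],o['tcp_rot'],o['joints'],o['force'],o['moment'],o['gripper_width'],o['grasp_force'])
k=o['tool_pos'][:2]-np.array([.5204,-.1881]);print(np.hypot(*k),np.degrees(np.arctan2(k[1],k[0])))
E
```

```text
[ 0.51502621 -0.06781458  0.20781232] [ 1.09658301e-03 -4.89468275e-01  8.72020304e-01 -4.41994537e-04] [-2.46466600e-01  3.71910133e-01  1.63582220e+00  9.56399460e-04
  1.13166003e+00 -2.84062915e+00] [4.23764119 3.61451889 4.81375896] [ 0.33918314 -0.92630691  0.04361155] 0.04891463141524544 41.01446807384491
0.12040540310047841 92.55800805594465
```

>>> {"api": "step_arm", "payload": {
  "deltas": [0.5,0.9,0,0,1,1,1.7,0,0,1,1.6,2.6,0,0,1,1.6,2.6,0,0,1,1.6,2.6,0,0,1,1.6,2.6,0,0,1,1.6,2.6,0,0,1,1.6,2.6,0,0,1,1.6,2.6,0,0,1,1.6,2.6,0,0,1]
}}

```text
t: 12.75
tool_pos: [0.5141, -0.0681, 0.2081]
tcp_rot: [0.002, -0.487, 0.873, -0.001]
force: [14.2, 5.6, -0.7]
gripper_width: 0.0486
grasp_force: 42.2
```

>>> {"api": "step_arm", "payload": {
  "deltas": [-0.3,-0.5,0.4,0.16,1,-0.5,-0.9,0.8,0.32,1,-0.5,-0.9,1.2,0.48,1,-0.5,-0.9,1.6,0.64,1,-0.5,-0.9,2,0.8,1,-0.5,-0.9,2.4,0.96,1,-0.5,-0.9,2.9,1.12,1,-0.5,-0.9,3.3,1.28,1,-0.5,-0.9,3.7,1.44,1,-0.5,-0.9,4.1,1.6,1]
}}

```text
t: 14.0
tool_pos: [0.5142, -0.0674, 0.2039]
tcp_rot: [0.002, 0.289, 0.957, 0.001]
force: [9.3, 13.0, 3.7]
gripper_width: 0.0489
grasp_force: 43.3
```

```bash
python3 - <<'E'
from h import *
o=status.get_obs();print(o['tool_pos'],o['tcp_rot'],o['joints'],o['force'],o['moment'],o['gripper_width'],o['grasp_force'])
E
```

```text
[ 0.51424813 -0.0673876   0.20389562] [0.00163118 0.28937666 0.95721309 0.00126432] [-0.24701312  0.37494829  1.64375416  0.00263816  1.11951503 -1.23180356] [ 9.30126449 13.03194974  3.74302632] [ 2.36503784 -1.63031666  0.08942638] 0.048873213943617384 43.25485289096832
```

>>> {"api": "step_arm", "payload": {
  "deltas": [-0.3,-0.4,0.4,0.16,1,-0.5,-0.7,0.8,0.32,1,-0.5,-0.7,1.2,0.48,1,-0.5,-0.7,1.6,0.64,1,-0.5,-0.7,2,0.8,1,-0.5,-0.7,2.4,0.96,1,-0.5,-0.7,2.9,1.12,1,-0.5,-0.7,3.3,1.28,1,-0.5,-0.7,3.7,1.44,1,-0.5,-0.7,4.1,1.6,1]
}}

```text
t: 15.25
tool_pos: [0.5145, -0.0679, 0.1999]
tcp_rot: [0.0, 0.888, 0.459, 0.002]
force: [10.6, 15.9, 5.7]
gripper_width: 0.0491
grasp_force: 43.6
```

```bash
python3 - <<'E'
from h import *
o=status.get_obs();print(o['tool_pos'],o['tcp_rot'],o['joints'][5],o['force'],o['moment'],o['gripper_width'],o['grasp_force'])
E
```

```text
[ 0.51450001 -0.06785905  0.19989187] [6.69912662e-05 8.88266167e-01 4.59322893e-01 2.38583858e-03] 0.36657908173772746 [10.55396203 15.86253565  5.68367325] [ 2.93487938 -1.75415037  0.04171453] 0.049133407201049785 43.576900362968445
```

>>> {"api": "step_arm", "payload": {
  "deltas": [0,0,0.25,0.1,1,0,0,0.5,0.2,1,0,0,0.75,0.3,1,0,0,1,0.4,1,0,0,1.2,0.5,1,0,0,1.4,0.6,1,0,0,1.6,0.7,1,0,0,1.8,0.8,1,0,0,2,0.9,1,0,0,2.2,1,1]
}}

```text
t: 16.5
tool_pos: [0.5147, -0.0677, 0.1976]
tcp_rot: [-0.001, 1.0, -0.022, 0.002]
force: [12.8, 17.1, 2.3]
gripper_width: 0.0488
grasp_force: 43.8
```

```bash
python3 - <<'E'
from h import *
o=status.get_obs();print(o['tool_pos'],o['tcp_rot'],o['joints'][5],o['force'],o['moment'],o['gripper_width'],o['grasp_force'])
E
```

```text
[ 0.51467248 -0.06772624  0.19755885] [-0.00123461  0.99975913 -0.021797    0.00224566] 1.364553155930329 [12.81499362 17.07514042  2.26767861] [ 3.27198642 -2.22020191  0.35883322] 0.04881423402655294 43.763585686683655
```

>>> {"api": "step_arm", "payload": {
  "deltas": [0,0,0,0.06,1,0,0,0,0.12,1,0,0,0,0.18,1,0,0,0,0.24,1,0,0,0,0.3,1,0,0,0,0.36,1,0,0,0,0.42,1,0,0,0,0.48,1,0,0,0,0.54,1,0,0,0,0.6,1]
}}

```text
t: 17.75
tool_pos: [0.5127, -0.0636, 0.1978]
tcp_rot: [-0.005, 0.949, -0.315, -0.001]
force: [0.0, 60.0, 26.8]
gripper_width: 0.0488
grasp_force: 37.4
```

```bash
python3 - <<'E'
from h import *
o=status.get_obs();print(o['tool_pos'],o['tcp_rot'],o['joints'][5],o['force'],o['moment'],o['gripper_width'],o['grasp_force'])
E
```

```text
[ 0.51270415 -0.06355511  0.19782473] [-4.52334267e-03  9.49070934e-01 -3.15028845e-01 -8.53086537e-04] 1.9622750030069944 [3.63987359e-02 6.00002998e+01 2.67863726e+01] [10.36173098 -0.66318151  1.66792181] 0.048819561588048975 37.4183951318264
```

The moment has jumped to 1.7 N m and the knob has stopped, so I release it and rise.

>>> {"api": "step_arm", "payload": {
  "deltas": [0,0,0,0,0.5,0,0,0,0,0,0,0,0,0,-1,0,0,0,0,-1,0,0,0,0,-1,0,0,0,0,-1,0,0,-20,0,-1,0,0,-60,0,-1,0,0,-100,0,-1,0,0,-120,0,-1]
}}

```text
t: 19.0
tool_pos: [0.513, -0.0695, 0.319]
tcp_rot: [-0.0, 0.949, -0.315, 0.001]
force: [0.4, -0.2, 0.3]
gripper_width: 0.0857
grasp_force: 0.0
```

```bash
python3 - <<'E'
from h import *
o=status.get_obs();print(o['tool_pos'],o['joints'][5],o['force'],o['moment'])
for n in('wrist','side'):
    c,p,d=snap(n,n+'4');P=np.load(n+'4.npz')['P']
    for lo,hi in((.222,.245),(.194,.204),(.137,.152)):
        k=(P[...,2]>lo)&(P[...,2]<hi)&(d>0)&(np.hypot(P[...,0]-.518,P[...,1]+.128)<.12)
        nn,L,st,ce=cv2.connectedComponentsWithStats(k.astype(np.uint8))
        for i in range(1,nn):
            if st[i][4]>100: print(n,lo,st[i],cv2.minEnclosingCircle(P[L==i][:,:2].astype(np.float32)),np.percentile(P[L==i][:,2],[50,90]))
cv2.imwrite('pics/side4c.png',cv2.resize(cv2.imread('pics/side4.png')[220:440,200:460],None,fx=2.5,fy=2.5))
E
```

```text
[ 0.51303344 -0.0694842   0.31899319] 1.961357213902613 [ 0.44340314 -0.15405806  0.32320068] [-0.03080383 -0.06197368  0.01939574]
wrist 0.222 [ 265  185   88   87 5646] ((0.5221534967422485, -0.068268783390522), 0.026470310986042023) [0.23192212 0.23289491]
wrist 0.194 [ 424   68   75   79 4540] ((0.5218228101730347, -0.18809953331947327), 0.023908549919724464) [0.19684412 0.19775706]
wrist 0.137 [289 170  43  16 303] ((0.5384944677352905, -0.07880525290966034), 0.017630619928240776) [0.14479242 0.14596596]
side 0.222 [301 272  33  28 722] ((0.5199366211891174, -0.06759750843048096), 0.02668520249426365) [0.23191622 0.23343806]
side 0.194 [302 297  32  13 109] ((0.5191495418548584, -0.07096178829669952), 0.025821322575211525) [0.19911052 0.20334169]
side 0.194 [330 344  32  30 736] ((0.5187534689903259, -0.18752622604370117), 0.024476591497659683) [0.19717063 0.19841167]
side 0.137 [298 306  24  28 339] ((0.5067716240882874, -0.07056333124637604), 0.029687734320759773) [0.14504787 0.14691133]
```

View pics/side4c.png

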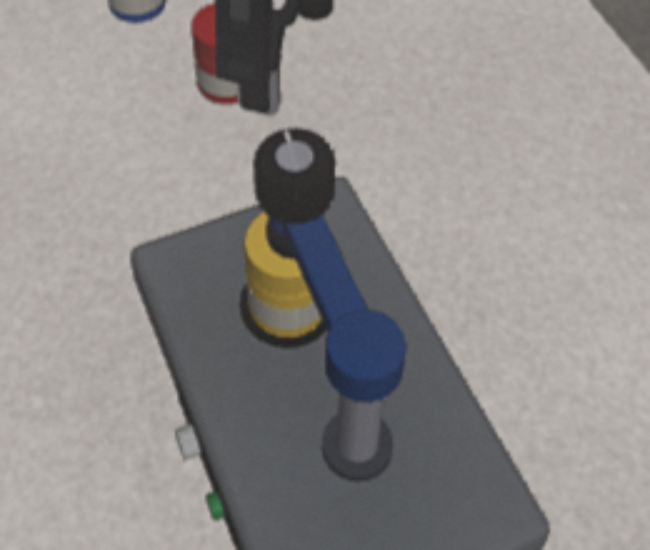

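View pics/wrist4.png

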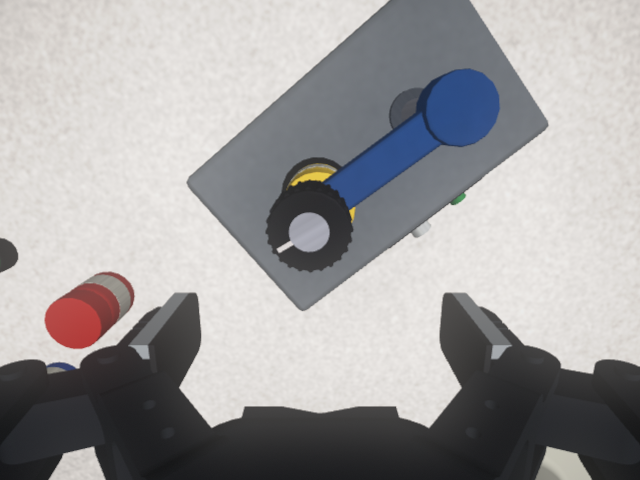

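The pot stands on the pad with the foot on its lid and the knob is down. But the knob, at (309,232) in the wrist view, measures about 2.5° short of the closed direction, so the tightening torque pushed the arm off its stop. I will regrip, back the screw off to free the foot, close the arm fully, and tighten again with a lighter grip while pressing it to its stop.

>>> {"api": "step_arm", "payload": {
  "deltas": [5.5,-5.7,30,0,-1,5.5,-5.7,75,0,-1,5.5,-5.7,105,0,-1,5.5,-5.7,119,0,-1,5.5,-5.7,119,0,-1,5.5,-5.7,119,0,0,5.5,-5.7,119,0,1,5.5,-5.7,119,0,1,5.5,-5.7,119,0,1,5.5,-5.7,119,0,1],
  "force": 40
}}

```text
t: 20.35
tool_pos: [0.5212, -0.0677, 0.1991]
tcp_rot: [-0.0, 0.949, -0.315, 0.001]
force: [-0.6, 3.3, 7.5]
gripper_width: 0.0492
grasp_force: 40.0
```

>>> {"api": "step_arm", "payload": {
  "deltas": [0,0,-0.4,-0.16,1,0,0,-0.8,-0.32,1,0,0,-1.2,-0.48,1,0,0,-1.6,-0.64,1,0,0,-2,-0.8,1,0,0,-2.5,-0.98,1,0,0,-3,-1.16,1,0,0,-3.5,-1.34,1,0,0,-4,-1.52,1,0,0,-4.4,-1.7,1]
}}

```text
t: 21.6
tool_pos: [0.5211, -0.0672, 0.2033]
tcp_rot: [0.0, 0.861, 0.508, 0.001]
force: [1.5, 7.8, 4.2]
gripper_width: 0.049
grasp_force: 40.5
```

>>> {"api": "step_arm", "payload": {
  "deltas": [0,0,-0.3,-0.1,1,0,0,-0.5,-0.2,1,0,0,-0.8,-0.3,1,0,0,-1,-0.4,1,0,0,-1.2,-0.5,1,0,0,-1.2,-0.5,1,0,0,-1.2,-0.5,1,0,0,-1.2,-0.5,1,0,0,-1.2,-0.5,1,0,0,-1.2,-0.5,1]
}}

```text
t: 22.85
tool_pos: [0.521, -0.0671, 0.2045]
tcp_rot: [0.0, 0.711, 0.703, 0.001]
force: [1.1, 8.3, 5.4]
gripper_width: 0.0494
grasp_force: 40.7
```

```bash
python3 - <<'E'
from h import *
o=status.get_obs();print(o['tool_pos'],o['tcp_rot'],o['joints'][5],o['force'],o['moment'],o['gripper_width'],o['grasp_force'])
q=o['tcp_rot'];M=R.from_quat(np.r_[q[1:],q[0]]).as_matrix();print(M.T@[-1,0,0],M.T@[0,1,0])
E
```

```text
[ 0.52104815 -0.06710703  0.20450679] [3.97177694e-04 7.10954581e-01 7.03236878e-01 1.14854804e-03] -0.23258771734780903 [1.09639082 8.33240388 5.40517735] [ 1.53954101 -0.22736861  0.03213986] 0.04941275278935244 40.65536320209503
[-0.01091315 -0.99993805 -0.00219175] [ 0.99993987 -0.01091547  0.00105065]
```

>>> {"api": "step_arm", "payload": {
  "deltas": [0,-2,0,-0.02,1,-0.3,-4,0,-0.04,1,-0.6,-6,0,-0.055,1,-0.6,-7,0,-0.055,1,-0.6,-8,0,-0.055,1,-0.6,-9,0,-0.055,1,-0.6,-10,0,-0.055,1,-0.6,-10,0,-0.055,1,-0.6,-10,0,-0.055,1,-0.6,-10,0,-0.055,1]
}}

```text
t: 24.1
tool_pos: [0.5143, -0.0676, 0.2049]
tcp_rot: [0.003, 0.691, 0.722, 0.003]
force: [20.9, 12.5, -7.0]
gripper_width: 0.0491
grasp_force: 42.8
```

>>> {"api": "step_arm", "payload": {
  "deltas": [0,0,0.4,0.16,1,0,0,0.8,0.32,1,0,0,1.2,0.48,1,0,0,1.6,0.64,1,0,0,2,0.8,1,0,0,2.5,0.98,1,0,0,3,1.16,1,0,0,3.5,1.34,1,0,0,4,1.52,1,0,0,4.4,1.7,1],
  "force": 25
}}

```text
t: 25.35
tool_pos: [0.5141, -0.0677, 0.2007]
tcp_rot: [-0.001, 0.999, -0.046, 0.004]
force: [18.9, 11.5, -1.8]
gripper_width: 0.0489
grasp_force: 43.4
```

>>> {"api": "step_arm", "payload": {
  "deltas": [0,0,0.2,0.06,1,0,0,0.4,0.12,1,0,0,0.6,0.18,1,0,0,0.8,0.24,1,0,0,1,0.3,1,0,0,1.1,0.36,1,0,0,1.2,0.42,1,0,0,1.2,0.47,1,0,0,1.2,0.5,1,0,0,1.2,0.5,1]
}}

```text
t: 26.6
tool_pos: [0.5143, -0.0677, 0.1995]
tcp_rot: [-0.002, 0.957, -0.289, 0.004]
force: [20.4, 11.5, -4.6]
gripper_width: 0.0493
grasp_force: 43.5
```

```bash
python3 - <<'E'
from h import *
o=status.get_obs();print(o['tool_pos'],o['tcp_rot'],o['joints'][5],o['force'],o['moment'],o['gripper_width'],o['grasp_force'])
E
```

```text
[ 0.51427412 -0.06771824  0.19952314] [-0.00164403  0.95737649 -0.28881029  0.00402112] 1.9073223237121029 [20.44829798 11.48267778 -4.56128793] [ 2.25799289 -3.44022173 -0.04650068] 0.04930628061574679 43.47274303436279
```

>>> {"api": "step_arm", "payload": {
  "deltas": [0,0,0,0.02,1,0,0,0,0.04,1,0,0,0,0.06,1,0,0,0,0.08,1,0,0,0,0.1,1,0,0,0,0.12,1,0,0,0,0.12,1,0,0,0,0.12,1,0,0,0,0.12,1,0,0,0,0.12,1]
}}

```text
t: 27.85
tool_pos: [0.5132, -0.0671, 0.1995]
tcp_rot: [-0.002, 0.939, -0.345, 0.003]
force: [13.8, 15.4, 3.7]
gripper_width: 0.049
grasp_force: 44.3
```

```bash
python3 - <<'E'
from h import *
o=status.get_obs();print(o['tool_pos'],o['tcp_rot'],o['joints'][5],o['force'],o['moment'],o['gripper_width'],o['grasp_force'])
E
```

```text
[ 0.51321382 -0.06710196  0.19945967] [-0.00185079  0.93862884 -0.3449124   0.00281422] 2.0261064410419563 [13.77049269 15.43168881  3.6972304 ] [ 2.88320433 -2.22016571  1.12376248] 0.04899638934429109 44.28836703300476
```

>>> {"api": "step_arm", "payload": {
  "deltas": [0,0,0,-0.03,1,0,0,0,-0.06,1,0,0,0,-0.08,1,0,0,0,-0.08,1,0,0,0,-0.08,1,0,0,0,-0.08,1,0,0,0,-0.08,1,0,0,0,-0.08,1,0,0,0,-0.08,1,0,0,0,-0.08,1]
}}

```text
t: 29.1
tool_pos: [0.5132, -0.0672, 0.1995]
tcp_rot: [-0.002, 0.952, -0.308, 0.003]
force: [12.8, 14.9, 5.8]
gripper_width: 0.0488
grasp_force: 44.3
```

```bash
python3 - <<'E'
from h import *
o=status.get_obs();print(o['tool_pos'],o['tcp_rot'],o['joints'][5],o['force'],o['moment'],o['gripper_width'],o['grasp_force'])
E
```

```text
[ 0.51323915 -0.06722411  0.19954684] [-0.00178084  0.95152146 -0.30756289  0.00296822] 1.9467710668369478 [12.81263447 14.94163327  5.75592193] [ 2.77995744 -2.10438685  0.11114429] 0.048775426397857674 44.347137808799744
```

>>> {"api": "step_arm", "payload": {
  "deltas": [0,0,0,0,0.5,0,0,0,0,0,0,0,0,0,-1,0,0,0,0,-1,0,0,0,0,-1,0,0,0,0,-1,0,0,-20,0,-1,0,0,-60,0,-1,0,0,-100,0,-1,0,0,-120,0,-1]
}}

```text
t: 30.35
tool_pos: [0.5108, -0.0685, 0.32]
tcp_rot: [-0.0, 0.952, -0.308, 0.001]
force: [-0.3, 0.4, -0.1]
gripper_width: 0.0853
grasp_force: 0.0
```

```bash
python3 - <<'E'
from h import *
o=status.get_obs();print(o['tool_pos'],o['force'])
for n in('wrist','side'):
    c,p,d=snap(n,n+'5');P=np.load(n+'5.npz')['P']
    for lo,hi in((.222,.245),(.194,.204),(.137,.152)):
        k=(P[...,2]>lo)&(P[...,2]<hi)&(d>0)&(np.hypot(P[...,0]-.518,P[...,1]+.128)<.12)
        nn,L,st,ce=cv2.connectedComponentsWithStats(k.astype(np.uint8))
        for i in range(1,nn):
            if st[i][4]>100: print(n,lo,st[i],cv2.minEnclosingCircle(P[L==i][:,:2].astype(np.float32)),np.percentile(P[L==i][:,2],[50,90]))
E
```

```text
[ 0.51081597 -0.0685421   0.31999919] [-0.29545314  0.35139152 -0.09018776]
wrist 0.222 [ 271  189   87   86 5587] ((0.5160974860191345, -0.06839673221111298), 0.02666451409459114) [0.23200341 0.23301256]
wrist 0.194 [ 424   67   76   78 4534] ((0.5218746662139893, -0.1878388673067093), 0.023911597207188606) [0.19683541 0.19779435]
wrist 0.137 [280 167  58  37 722] ((0.5310500264167786, -0.07224701344966888), 0.025848383083939552) [0.14482749 0.14584996]
side 0.222 [298 273  33  28 729] ((0.5145115852355957, -0.0681445449590683), 0.026650886982679367) [0.23213558 0.23361811]
side 0.194 [299 297  31  14 101] ((0.5116353034973145, -0.07450255751609802), 0.024707762524485588) [0.19963037 0.20317122]
side 0.194 [330 344  32  30 732] ((0.519032895565033, -0.1879902184009552), 0.02419070526957512) [0.19723558 0.19842693]
side 0.137 [298 307  21  27 244] ((0.5055598020553589, -0.07145963609218597), 0.02789057232439518) [0.14479868 0.14697443]
```

View pics/wrist5.png

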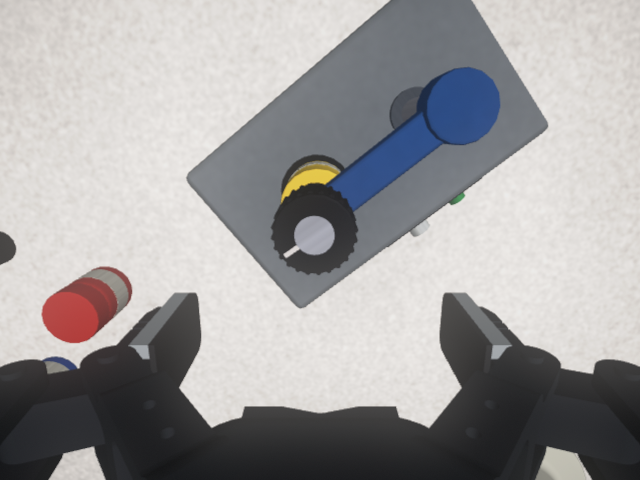

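```bash
python3 - <<'E'
from h import *
from scipy.optimize import least_squares
cv2.imwrite('pics/side5c.png',cv2.resize(cv2.imread('pics/side5.png')[260:400,260:400],None,fx=4,fy=4,interpolation=2))
for n in('side','wrist'):
  for t in '45':
    z=np.load(n+t+'.npz');P=z['P'];p=z['p'].astype(int)
    k=(z['d']>0)&(p[...,0]-p[...,2]>35)&(np.hypot(P[...,0]-.515,P[...,1]+.068)<.05)&(P[...,2]>.08)&(P[...,2]<.138)
    q=P[k][:,:2]
    if len(q)<20: print(n,t,len(q)); continue
    f=least_squares(lambda c:np.hypot(*(q-c).T)-.03,[.515,-.068],loss='soft_l1',f_scale=.001);print(n,t,len(q),f.x,np.sqrt(f.cost/len(q)))
E
```

```text
side 4 248 [ 0.5144488  -0.06848017] 0.0005241964171568821
side 5 225 [ 0.51443677 -0.06818577] 0.0005422341647342819
wrist 4 158 [ 0.51601338 -0.06965133] 0.0001388182057916111
wrist 5 168 [ 0.51600937 -0.06953894] 0.0001388925940699224
```

View pics/side5c.png

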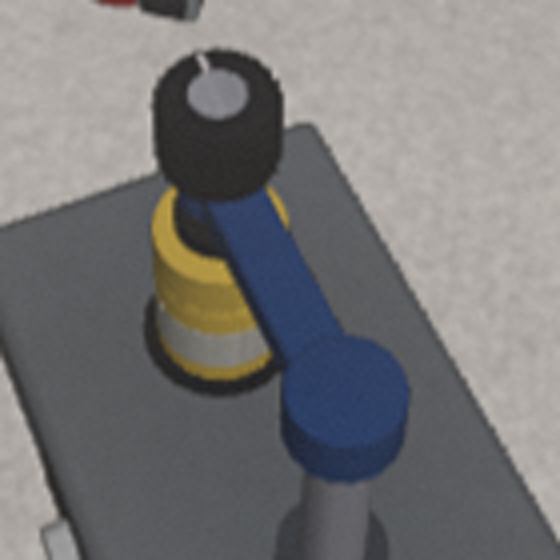

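The pot stands upright and centred on the pad to within 2 mm. The foot is on the lid, the arm points along the closed direction (92.5°), the knob top is at 232–233 mm (tight), and the gripper is clear.

```bash
python3 -c "
from h import *
print(job_done())"
```

```text
the job is handed in; nothing more can be done
None
```

The yellow pot is upright within 2 mm of the pad's centre, with the clamp arm fully closed and the knob tight; the arm had slipped about 2.5° open on the first tightening, so I loosened, re-closed and re-tightened it before handing the job in at about 30 s.

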